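Lock the teal lamp stand down with its linch pin

ROBOT

A 6-joint arm with a two-finger parallel gripper is mounted at the origin on the work surface. World frame = base frame: x ahead of the robot, y to its left, z up, the work surface at z = 0. Lengths are in m, angles in degrees, forces in N, time in s.
With the tool pointing down it reaches from about 0.375 to 0.9 m from the base axis. Payload 3.1 kg.
Tool frame: the origin (TCP) lies at the very end of the fingers, on their centre line; the grasp point (between the pads) lies 19 mm behind it; x points along the fingers, z is the direction in which the jaws open and shut, and the axes are right-handed (so a half turn about x gives the same grasp; the last joint's range is limited). The gripper opens to 87 mm and grips with 3 to 60 N. Pads are 19 mm wide; open, the fingers measure 117 mm over their backs; the gripper's body (75 mm by 190 mm) begins 51 mm behind the grasp point.
Start: joints at [62.08, 30.224, 82.088, -0, 67.689, -10.227], TCP at [0.19, 0.595, 0.223] pointing down, gripper open.
Joint ranges: [-176.69, 176.69], [-43.24, 126.21], [12.49, 139.97], [-82, 262], [0, 151.66], [-163.58, 163.58]. Speed limits (degrees/s): [159.86, 159.86, 180, 180, 180, 180].

INTERFACE

Orientations are given as a 3x3 rotation matrix whose columns are the frame's x, y, z axes.
In Python, from rig import bot gives the robot as it stands.
- The arm moves only by the tool send_rows, never from a script. Its arguments are lists of equal length, an entry for each row: "fingers": the opening, from 0 (shut) to 1 (fully open); "dp": the shift along the world's x, y, z in mm, a list of three; "turn": the turn, a rotation vector about the world's x, y, z in rad, a list of three. In form: {"fingers": [fingers, ...], "dp": [[tx, ty, tz], ...], "turn": [[rx, ry, rz], ...]}. A call has 1 to 10 rows; each row is the pose to reach, as a shift and turn from the pose measured when the call began; what a row does not reach only later rows make up. A row lasts 1/12 s, in which the tool goes at most 41.7 mm and 7.16 degrees, less where a joint would pass 70% of its speed; a pose out of reach is approached as far as the arm can. A call with a gripper value outside its range is refused whole. The fingers move at their own pace and stop on an object; the grip force is fixed at half the most. Time passes only in rows, so rows that repeat a pose let the fingers close. It gives the time, the measured TCP pose, the force and the opening at its end, in the units of the state.
- bot.read_state(): the state, without advancing time (a new reading comes with each control period).
- bot.capture(name): name is "scene" or "top" or "wrist"; returns a dict with "img" (384x512x3 uint8, blue, green, red), "z_map" (384x512 float32, m along the optical axis (not along the pixel's ray), 0 where there is no reading), "mtx" (3x3 intrinsics, pixels), "origin" and "orientation" of the camera in the world; the wrist camera has in their place "hand_eye" (4x4, takes a point from camera to tool coordinates, whose origin is the TCP and whose axes are the tool frame's). Camera axes: x right, y up, looking along -z (the intrinsics and any distortion apply to the point x, -y, -z); pixel columns grow to the right and rows downward; lengths in m; the calibration is good to about 2 mm. A picture is of the moment at which its call begins: read the wrist's pose just before it.
- bot.hand_in(): hands the job in, once; it reports no verdict.
The state is a dict: "time_s": time; "joint_positions": joint angles; "qvel": joint speeds; "tau": joint torques, N m; "position": TCP position; "tcp_rot": TCP orientation; "force": force on the tool from outside, world axes, zero at the start; "moment": the same for the moment, N m; "opening": opening from 0.0 (shut) to 1.0 (fully open).
Only numpy, scipy, OpenCV 4.12 (cv2) and the standard library are available. Lean on these libraries where they do the work, as an engineer would, in place of code of your own. Each camera call takes 0.05 s, during which the arm holds its last target.

TASK

On the lab bench, lock the teal lamp stand to its hold-down post: push the stand's brass linch pin fully home through the post, then flip its sprung ring up and over the post so that it snaps down around the pin's far end. Leave the grey stand's pin and ring as they are.

Things in the scene. Friction and masses are not known exactly. Their poses are not given: they have to be found in the camera images.
- teal_stand: Fixed teal cast base, 28 mm high; origin on the bench under the centre of its steel hold-down post (40 mm square, top at 100 mm). A spine runs along +x to an upright rod 215 mm from the post (278 mm tall) carrying a lamp farther out (to 320 mm, 305 mm high). The brass pin lies level along y through the post at x = 0, 70 mm up. A twin stand with a grey base stands on the bench's other side.
- teal_pin (a joint): How far, in m, the pin stands out of home: 0 = home (firm stop), 0.03 to 0.04 at the start. It slides along the stand's y; pushing the head towards +y sends it home (about 3 N). Home, its end shows 20 mm beyond the post, at y = +40 mm.
- teal_head (a point): Centre of the flat back (-y) face of the pin's brass head, the face to push; at y = -34 mm in the stand's frame with the pin home. The head is a disc 32 mm across, 12 mm thick. The ring's hinge line runs through it, parallel to the stand's x, 6 mm on the +y side of this point.
- teal_ring (a joint): Ring angle, rad: 0 = level, pointing to -y; pi/2 upright; pi = closed (stop), level on the +y side, bar beyond the pin's end. Starts leaning back at 0.35 to 0.6. Weakly sprung: short of upright it stays where it is left; from about 0.3 beyond upright it snaps shut by itself. Pushing its bar takes under 2 N. The bar clears the post only with the pin under 26 mm out.
- teal_bar (a point): Centre of the ring's outer bar, an orange sleeve 34 mm long, 12 mm thick, parallel to the stand's x, 80 mm from the hinge line. The ring is a 7 mm steel wire loop, 83 mm wide (69 mm clear inside). At the start the bar is 27 to 45 mm higher than the pin; the gap between bar and head, over 50 mm, is open from above for shut fingers.
- grey_bar (a point): Centre of the orange sleeve on the ring of the grey stand's pin: the twin to leave alone (same sizes, its pin also standing out and its ring also open).

How it is judged (in metres and radians):
On the way, in this order (a step that is already met when the one before it is completed fails the run):
1. the teal stand's pin is home (within 10 mm) while its ring is still open (not beyond upright) (value of joint teal_pin below 0.01 m and value of joint teal_ring below 1.6 rad), for 0.2 s.
2. the ring is over the pin's end (within 0.25 rad of closed) (value of joint teal_ring above 2.89 rad), for 0.2 s.
At the end, for the whole second after the job is handed in: The teal stand's pin is within 10 mm of fully home, its ring is within 0.25 rad of fully closed around the pin's end, and the bar of the grey stand's ring is within 20 mm of where it began (value of joint teal_pin below 0.01 m and value of joint teal_ring above 2.89 rad and distance of grey_bar from where it was at the start of the episode below 0.02 m); the robot touches nothing.
It fails at once if the grey stand's pin or ring is shifted (its bar moved more than 20 mm) (distance of grey_bar from where it was at the start of the episode above 0.02 m).
It also fails if it takes over 45 s, if anything falls off the work surface, if the arm or the gripper's body presses on something with over 40 N, if the wrist force passes 120 N, or if a joint passes its speed limit or range.

## Working session

There is one attempt and no reset: what is moved stays moved. The work goes in short steps, Python scripts to look and compute and a tool call to move; the robot and the scene stay as the last step left them, time stands still between calls to the robot, and variables do not carry over. Pictures are saved under pics/ and viewed, and the job is handed in when it is done.

Besides the shell and the picture viewer there is one more tool, called after "Emit:" by a JSON object that holds its "name" and its "arguments". send_rows: Moves the arm, as the interface text tells. Its arguments: {"type":"object","properties":{"fingers":{"type":"array","items":{"type":"number"}},"dp":{"type":"array","items":{"type":"array","items":{"type":"number"}}},"turn":{"type":"array","items":{"type":"array","items":{"type":"number"}}}},"required":["fingers","dp","turn"]}

```bash
mkdir -p pics
cat > h.py <<'E'
import numpy as np,cv2
from rig import bot
def cloud(c):
    z=c["z_map"].astype(float);K=np.array(c["mtx"]);h,w=z.shape
    u,v=np.meshgrid(np.arange(w),np.arange(h))
    p=np.stack([(u-K[0,2])/K[0,0]*z,-(v-K[1,2])/K[1,1]*z,-z],-1)
    if "origin" in c: return p@np.array(c["orientation"]).T+np.array(c["origin"])
    return p
E
python3 - <<'E'
from h import *
s=bot.read_state();print({k:np.round(v,3).tolist() for k,v in s.items()})
for n in("scene","top","wrist"):
    c=bot.capture(n);cv2.imwrite(f"pics/{n}0.png",c["img"]);print(n,{k:(np.round(v,3).tolist()) for k,v in c.items() if k not in("img","z_map")})
    np.savez(f"{n}0.npz",**{k:np.array(v) for k,v in c.items()})
E
```

```text
{'time_s': 0.0, 'joint_positions': [62.082, 30.279, 82.156, -0.001, 67.689, -10.227], 'qvel': [0.019, 0.031, 0.03, -0.025, 0.017, 0.075], 'tau': [-0.001, -44.004, -17.659, 0.063, 0.058, -0.0], 'position': [0.19, 0.595, 0.222], 'tcp_rot': [[-0.001, -0.953, 0.304], [-0.002, 0.304, 0.953], [-1.0, 0.0, -0.002]], 'force': [-0.377, -1.1, -0.046], 'moment': [0.034, 0.004, -0.01], 'opening': 0.999}
scene {'mtx': [[389.288, 0.0, 255.347], [0.0, 389.288, 182.155], [0.0, 0.0, 1.0]], 'origin': [0.897, -0.597, 0.559], 'orientation': [[0.803, -0.33, 0.496], [0.595, 0.474, -0.648], [-0.022, 0.816, 0.577]]}
top {'mtx': [[421.349, 0.0, 254.039], [0.0, 421.349, 197.153], [0.0, 0.0, 1.0]], 'origin': [0.326, -0.057, 0.906], 'orientation': [[0.025, 0.984, -0.179], [-1.0, 0.024, -0.007], [-0.003, 0.179, 0.984]]}
wrist {'mtx': [[275.793, 0.0, 254.076], [0.0, 275.793, 192.258], [0.0, 0.0, 1.0]], 'hand_eye': [[0.001, 0.303, -0.953, -0.163], [-0.001, 0.953, 0.303, 0.084], [1.0, 0.001, 0.001, 0.0], [0.0, 0.0, 0.0, 1.0]]}
```

View pics/scene0.png

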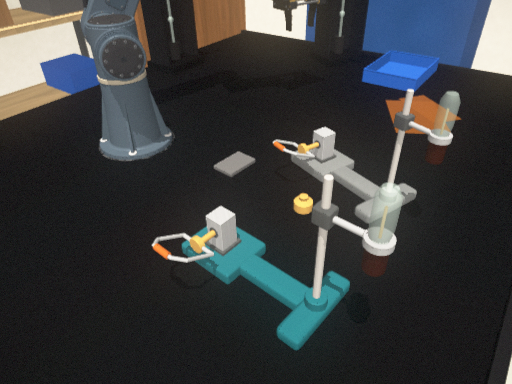

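View pics/top0.png

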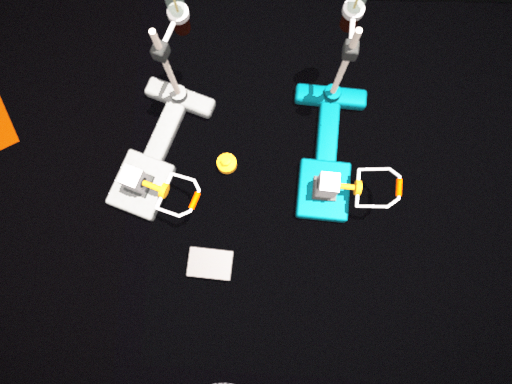

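View pics/wrist0.png

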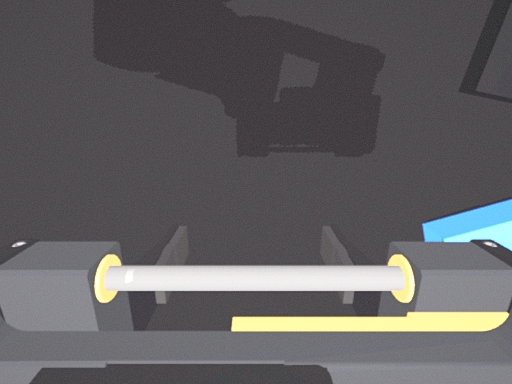

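The scene and top views agree. In top, the teal post top is at about (329,183), the head at (358,188) and the bar at (399,187). The grey twin is on the left, with its bar at (195,201). Next I'll measure these.

Run:
```python
from h import *
for n,rois in (("top",{"teal":(290,150,410,225),"grey":(105,150,205,220)}),("scene",{"teal":(145,195,260,270),"grey":(268,120,345,165)})):
    c=dict(np.load(n+"0.npz"));P=cloud(c);hsv=cv2.cvtColor(c["img"],cv2.COLOR_BGR2HSV)
    for k,(a,b,e,f) in rois.items():
        m0=np.zeros(P.shape[:2],bool);m0[b:f,a:e]=1;m0&=c["z_map"]>0
        H,S,V=[hsv[...,i] for i in range(3)]
        org=m0&(S>150)&(V>120)&(H>4)&(H<14);yel=m0&(S>120)&(V>120)&(H>=15)&(H<32)
        top=m0&(S<60)&(P[...,2]>.094)&(P[...,2]<.106);wire=m0&(S<60)&(P[...,2]>.04)&~top
        for nm,m in(("bar",org),("brass",yel),("posttop",top)):
            q=P[m]
            if len(q)>3:
                print(n,k,nm,len(q),np.median(q,0).round(4),q.min(0).round(3),q.max(0).round(3),"px",[int(x.mean()) for x in np.nonzero(m)][::-1])
                if nm=="bar":
                    r=cv2.fitLine(q[:,:2].astype(np.float32),cv2.DIST_L2,0,.01,.01).ravel();print("  dir",r)
                if nm=="posttop": print("  rect",cv2.minAreaRect(q[:,:2].astype(np.float32)*1000))
        if k=="teal":
            base=(H>80)&(H<100)&(S>120)&(V>60)&(c["z_map"]>0)&(np.abs(P[...,2]-.028)<.006)
            q=P[base][:,:2];
            print(" base",len(q),q.min(0),q.max(0),np.median(P[base][:,2]))
            # spine/edges: long axis via PCA
            mm=cv2.fitLine(q.astype(np.float32),cv2.DIST_HUBER,0,.01,.01).ravel();print(" axis",mm)
    im=cv2.resize(c["img"][rois["teal"][1]-10:rois["teal"][3]+10,rois["teal"][0]-10:rois["teal"][2]+10],None,fx=5,fy=5,interpolation=cv2.INTER_CUBIC);cv2.imwrite(f"pics/{n}z.png",im)
```

```text
top teal bar 33 [ 0.5062 -0.3366  0.1054] [ 0.481 -0.375 -0.003] [ 0.542 -0.325  0.112] px [398, 187]
  dir [ 0.6755456 -0.7373182  0.5088891 -0.3466465]
top teal brass 205 [ 0.5011 -0.2671  0.0838] [ 0.482 -0.337 -0.003] [ 0.536 -0.226  0.116] px [375, 187]
top teal posttop 514 [ 0.5072 -0.2041  0.0998] [ 0.458 -0.329  0.094] [ 0.539 -0.179  0.106] px [341, 183]
  rect ((503.37628173828125, -253.16107177734375), (147.2803497314453, 80.71892547607422), 85.03025817871094)
 base 4102 [ 0.44032146 -0.29684539] [ 0.74716596 -0.13824762] 0.026858897509010604
 axis [ 0.9880601  -0.15406866  0.57918406 -0.19704689]
top grey bar 27 [0.4685 0.0647 0.1037] [ 0.446  0.053 -0.   ] [0.5   0.093 0.11 ] px [194, 201]
  dir [0.7800735  0.6256879  0.4705328  0.07194481]
top grey brass 216 [0.4782 0.1236 0.0825] [ 0.447  0.055 -0.001] [0.508 0.176 0.113] px [175, 194]
top grey posttop 534 [0.5056 0.1875 0.1001] [0.431 0.053 0.094] [0.534 0.218 0.106] px [142, 180]
  rect ((490.5118103027344, 136.63665771484375), (162.906494140625, 82.05944061279297), 68.99970245361328)
scene teal bar 88 [ 0.5009 -0.33
[... 354 characters left out ...]
15.5433959960938, -256.52545166015625), (151.92626953125, 80.4830551147461), 76.84029388427734)
 base 4290 [ 0.44343884 -0.29803314] [ 0.75116687 -0.13805084] 0.025728355262011504
 axis [ 0.99512994 -0.09857193  0.64223516 -0.21849377]
scene grey bar 46 [0.4639 0.0594 0.1052] [ 0.353  0.051 -0.003] [0.48  0.232 0.109] px [279, 146]
  dir [ 0.51146305 -0.85930526  0.45323536  0.0805112 ]
scene grey brass 137 [0.4958 0.1306 0.0735] [ 0.406  0.121 -0.004] [0.509 0.278 0.085] px [306, 146]
scene grey posttop 202 [0.5089 0.1828 0.0981] [0.437 0.051 0.094] [0.538 0.217 0.105] px [315, 137]
  rect ((484.47601318359375, 136.10256958007812), (166.74295043945312, 78.44844055175781), 78.82444763183594)
```

Run:
```python
import cv2
a=cv2.imread("pics/topz.png");b=cv2.imread("pics/scenez.png");print(a.shape,b.shape)
```

```text
(475, 700, 3) (475, 675, 3)
```

View pics/topz.png

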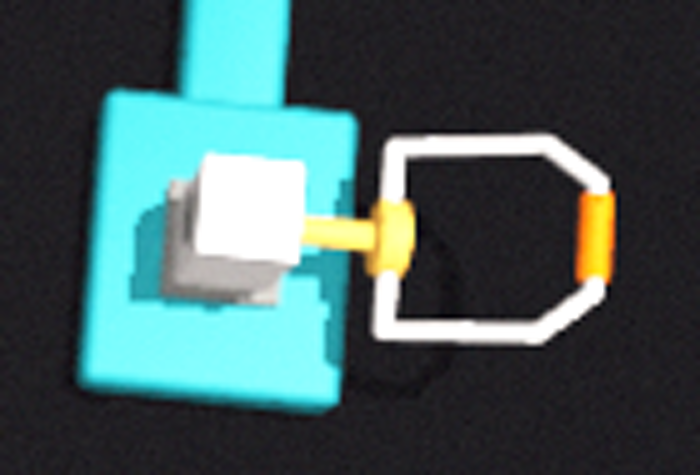

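View pics/scenez.png

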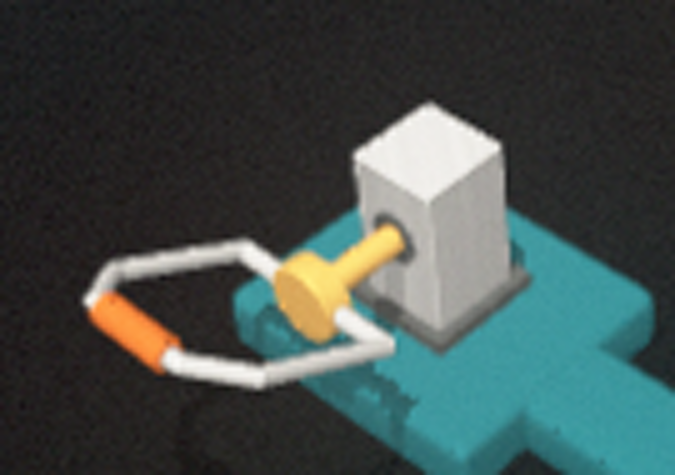

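Zoomed, the pin stands out clearly. The head's back face looks towards -y (image right) and the ring is leaning back. I'll refine the stand's pose with cleaned-up clusters.

Run:
```python
from h import *
for n,roi in (("top",(290,150,415,225)),("scene",(145,195,260,270))):
    c=dict(np.load(n+"0.npz"));P=cloud(c);hsv=cv2.cvtColor(c["img"],cv2.COLOR_BGR2HSV)
    H,S,V=[hsv[...,i] for i in range(3)]
    ok=c["z_map"]>0
    m=np.zeros(ok.shape,bool);a,b,e,f=roi;m[b:f,a:e]=1;m&=ok
    X,Y,Z=P[...,0],P[...,1],P[...,2]
    t=m&(abs(Z-.1)<.004)&(Y>-.24)&(Y<-.17)&(S<90)
    q=P[t]; print(n,"post",len(q),q.mean(0).round(4),np.array(cv2.minAreaRect(q[:,:2].astype(np.float32)*1000)[:2]).round(1).tolist(),cv2.minAreaRect(q[:,:2].astype(np.float32)*1000)[2])
    o=m&(H>4)&(H<17)&(S>150)&(Z>.09)&(Y<-.31)
    q=P[o];print(" bar",len(q),q.mean(0).round(4),q.min(0).round(3),q.max(0).round(3),"dir",cv2.fitLine(q[:,:2].astype(np.float32),cv2.DIST_L2,0,.01,.01).ravel()[:2])
    h=m&(H>14)&(H<32)&(S>100)&(Y<-.24)&(Y>-.29)&(Z>.045)&(Z<.1)
    q=P[h];print(" head",len(q),q.mean(0).round(4),q.min(0).round(3),q.max(0).round(3), np.percentile(q,[5,50,95],axis=0).round(4).tolist())
    # base edges of spine: per-x midpoints
    B=(H>78)&(H<102)&(S>100)&ok&(abs(Z-.028)<.006)
    q=P[B];xs=np.arange(.57,.67,.01);mid=[]
    for x in xs:
        s=q[abs(q[:,0]-x)<.004][:,1]; mid.append((s.min()+s.max())/2 if len(s) else np.nan)
    print(" spine mid",np.round(mid,4),"slope",np.polyfit(xs,mid,1))
```

```text
top post 408 [ 0.5075 -0.1994  0.0997] [[508.0, -199.8], [40.3, 40.5]] 85.09744262695312
 bar 27 [ 0.4969 -0.3303  0.1089] [ 0.481 -0.337  0.105] [ 0.514 -0.324  0.113] dir [ 0.9975667  -0.06971829]
 head 125 [ 0.5024 -0.2558  0.078 ] [ 0.488 -0.266  0.058] [ 0.519 -0.24   0.086] [[0.4905, -0.2652, 0.0686], [0.5015, -0.2556, 0.0787], [0.5153, -0.2424, 0.0854]]
 spine mid [-0.2031 -0.2054 -0.2068 -0.2069 -0.2078 -0.208  -0.209  -0.2102 -0.2113
 -0.2117 -0.2125] slope [-0.08512861 -0.15563573]
scene post 317 [ 0.5116 -0.2015  0.0984] [[510.1, -200.6], [39.2, 41.1]] 84.32997131347656
 bar 128 [ 0.5003 -0.3331  0.1098] [ 0.482 -0.338  0.102] [ 0.517 -0.325  0.114] dir [ 0.9971337  -0.07565977]
 head 202 [ 0.5083 -0.2612  0.0747] [ 0.492 -0.268  0.057] [ 0.521 -0.241  0.086] [[0.496, -0.2674, 0.0607], [0.5091, -0.265, 0.0754], [0.519, -0.2441, 0.0846]]
 spine mid [-0.2055 -0.1926 -0.2071 -0.2085 -0.2087 -0.2096 -0.2099 -0.2109 -0.2111
 -0.2128 -0.2137] slope [-0.12729363 -0.12929343]
```

Emit:
{"name": "send_rows", "arguments": {"fingers": [0, 0, 0, 0, 0, 0, 0, 0, 0, 0], "dp": [[190, -370, 60], [190, -370, 60], [190, -370, 60], [190, -370, 60], [190, -370, 60], [190, -370, 60], [190, -370, 60], [190, -370, 60], [190, -370, 60], [190, -370, 60]], "turn": [[0, 0, -0.67], [0, 0, -0.67], [0, 0, -0.67], [0, 0, -0.67], [0, 0, -0.67], [0, 0, -0.67], [0, 0, -0.67], [0, 0, -0.67], [0, 0, -0.67], [0, 0, -0.67]]}}

```text
time_s: 0.98
position: [0.3782, 0.2264, 0.2815]
tcp_rot: [[-0.002, -0.558, 0.83], [-0.001, 0.83, 0.558], [-1.0, 0.0, -0.002]]
force: [1.3, 0.9, -0.5]
opening: 0.321
```

Emit:
{"name": "send_rows", "arguments": {"fingers": [0, 0, 0, 0, 0, 0, 0, 0, 0, 0], "dp": [[50, -390, 0], [50, -390, 0], [50, -390, 0], [50, -390, 0], [50, -390, 0], [50, -390, 0], [50, -390, 0], [50, -390, 0], [50, -390, 0], [50, -390, 0]], "turn": [[0, 0, -0.68], [0, 0, -0.68], [0, 0, -0.68], [0, 0, -0.68], [0, 0, -0.68], [0, 0, -0.68], [0, 0, -0.68], [0, 0, -0.68], [0, 0, -0.68], [0, 0, -0.68]]}}

```text
time_s: 1.82
position: [0.429, -0.1686, 0.2817]
tcp_rot: [[-0.0, 0.091, 0.996], [-0.002, 0.996, -0.091], [-1.0, -0.002, 0.0]]
force: [0.6, -0.0, -0.1]
opening: 0.005
```

Emit:
{"name": "send_rows", "arguments": {"fingers": [0, 0, 0, 0, 0, 0, 0], "dp": [[71, -128, -100], [71, -128, -100], [71, -128, -100], [71, -128, -100], [71, -128, -100], [71, -128, -100], [71, -128, -100]], "turn": [[0, 0, 0], [0, 0, 0], [0, 0, 0], [0, 0, 0], [0, 0, 0], [0, 0, 0], [0, 0, 0]]}}

```text
time_s: 2.4
position: [0.4992, -0.2959, 0.1809]
tcp_rot: [[-0.002, 0.092, 0.996], [0.0, 0.996, -0.092], [-1.0, -0.0, -0.002]]
force: [-0.5, -0.3, -0.6]
opening: 0.004
```

```bash
cat > look.py <<'E'
import sys
from h import *
t=sys.argv[1]
s=bot.read_state();print(s["time_s"],np.round(s["position"],4),np.round(s["force"],1))
a=bot.capture("scene");b=bot.capture("top")
np.savez(f"s{t}.npz",**{k:np.array(v) for k,v in a.items()});np.savez(f"t{t}.npz",**{k:np.array(v) for k,v in b.items()})
A=cv2.resize(a["img"][120:290,110:290],None,fx=2.2,fy=2.2,interpolation=3);B=cv2.resize(b["img"][100:270,270:430],None,fx=2.2,fy=2.2,interpolation=3)
cv2.imwrite(f"pics/l{t}.png",np.hstack([A,B]))
for n,c in(("scene",a),("top",b)):
    P=cloud(c);hsv=cv2.cvtColor(c["img"],cv2.COLOR_BGR2HSV);H,S,V=[hsv[...,i] for i in range(3)]
    X,Y,Z=P[...,0],P[...,1],P[...,2];k=(c["z_map"]>0)
    o=k&(H>4)&(H<17)&(S>150)&(Z>.055)&(abs(X-.505)<.04)&(Y<-.11)&(Y>-.36)
    h=k&(H>14)&(H<32)&(S>100)&(abs(X-.505)<.04)&(Y<-.12)&(Y>-.30)&(Z>.045)&(Z<.1)
    for l,m in(("orange",o),("brass",h)):
        q=P[m]
        if len(q): print(n,l,len(q),np.median(q,0).round(4),q.min(0).round(3),q.max(0).round(3))
E
python3 look.py 1
```

```text
2.4 [ 0.4992 -0.2959  0.1809] [-0.5 -0.3 -0.6]
scene orange 128 [ 0.5002 -0.3337  0.1104] [ 0.482 -0.339  0.102] [ 0.516 -0.326  0.113]
scene brass 263 [ 0.5095 -0.2615  0.074 ] [ 0.492 -0.269  0.056] [ 0.521 -0.22   0.085]
top brass 9 [ 0.5052 -0.2275  0.076 ] [ 0.496 -0.232  0.073] [ 0.51  -0.219  0.099]
```

View pics/l1.png

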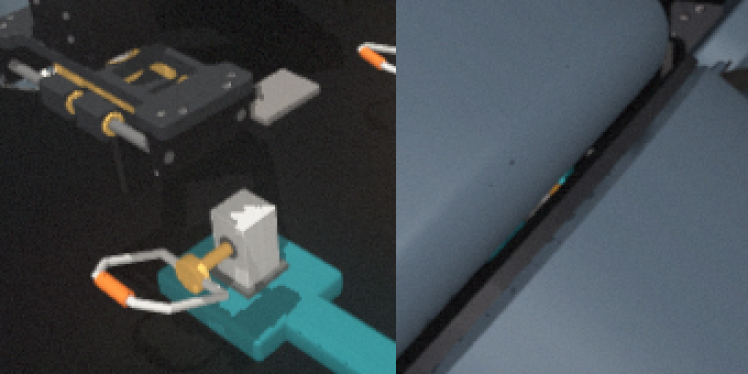

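The scene view at left shows the ring still untouched, and the dark gripper hovers above and behind. I'll check the finger outline in depth before going down.

Run:
```python
from h import *
c=dict(np.load("s1.npz"));P=cloud(c)
for z0,z1 in((.125,.15),(.15,.175),(.175,.19),(.19,.21),(.21,.24),(.24,.26),(.26,.3)):
    m=(c["z_map"]>0)&(P[...,2]>z0)&(P[...,2]<z1)&(abs(P[...,0]-.5)<.12)&(abs(P[...,1]+.3)<.15)
    q=P[m]
    if len(q):print(z0,len(q),q.min(0).round(3),q.max(0).round(3))
R=np.array(c["orientation"]);p=R.T@(np.array([.4992,-.2959,.181])-c["origin"]);K=c["mtx"];print(K[0,0]*p[0]/-p[2]+K[0,2],K[1,2]-K[1,1]*p[1]/-p[2])
cv2.imwrite("pics/z1.png",cv2.convertScaleAbs(cv2.resize(c["img"][90:280,100:300],None,fx=3.5,fy=3,interpolation=3),alpha=2.5))
```

```text
0.175 92 [ 0.49  -0.308  0.179] [ 0.51  -0.285  0.19 ]
0.19 181 [ 0.488 -0.308  0.19 ] [ 0.512 -0.286  0.21 ]
0.21 148 [ 0.486 -0.308  0.21 ] [ 0.517 -0.291  0.235]
0.24 503 [ 0.41  -0.34   0.247] [ 0.59  -0.266  0.26 ]
0.26 4125 [ 0.404 -0.341  0.26 ] [ 0.598 -0.266  0.3  ]
171.1000318571023 204.0527695933997
```

View pics/z1.png

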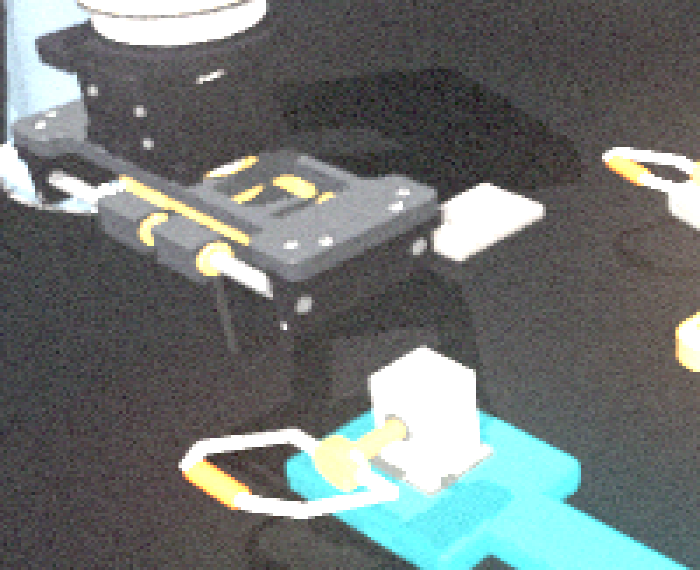

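The finger outline is at y -0.308 to -0.286, about ±11 mm around the TCP and centred in the gap (head at -0.268, bar at -0.326). Descending.

Emit:
{"name": "send_rows", "arguments": {"fingers": [0, 0, 0, 0, 0, 0, 0, 0], "dp": [[1, 0, -25], [1, 0, -50], [1, 0, -70], [1, 0, -90], [1, 0, -105], [1, 0, -117], [1, 0, -117], [1, 0, -117]], "turn": [[0, 0, 0], [0, 0, 0], [0, 0, 0], [0, 0, 0], [0, 0, 0], [0, 0, 0], [0, 0, 0], [0, 0, 0]]}}

```text
time_s: 3.17
position: [0.5005, -0.2943, 0.0663]
tcp_rot: [[-0.0, 0.089, 0.996], [-0.002, 0.996, -0.089], [-1.0, -0.002, -0.0]]
force: [0.2, -0.1, -0.1]
opening: 0.007
```

Emit:
{"name": "send_rows", "arguments": {"fingers": [0, 0, 0, 0, 0, 0, 0, 0, 0, 0], "dp": [[1, 7, 0], [1, 14, 0], [2, 18, 0], [2, 22, 0], [2, 26, 0], [3, 30, 0], [3, 34, 0], [3, 38, 0], [4, 42, 0], [4, 44, 0]], "turn": [[0, 0, 0], [0, 0, 0], [0, 0, 0], [0, 0, 0], [0, 0, 0], [0, 0, 0], [0, 0, 0], [0, 0, 0], [0, 0, 0], [0, 0, 0]]}}

```text
time_s: 4.0
position: [0.5049, -0.2499, 0.0663]
tcp_rot: [[0.001, 0.089, 0.996], [-0.002, 0.996, -0.089], [-1.0, -0.002, 0.001]]
force: [1.5, -2.5, 1.1]
opening: 0.009
```

```bash
python3 look.py 2
```

```text
4.0 [ 0.5049 -0.2499  0.0663] [ 1.5 -2.5  1.1]
scene orange 121 [ 0.5022 -0.3057  0.11  ] [ 0.485 -0.31   0.102] [ 0.519 -0.296  0.113]
scene brass 45 [ 0.5174 -0.2386  0.0687] [ 0.509 -0.245  0.055] [ 0.523 -0.235  0.08 ]
```

View pics/l2.png

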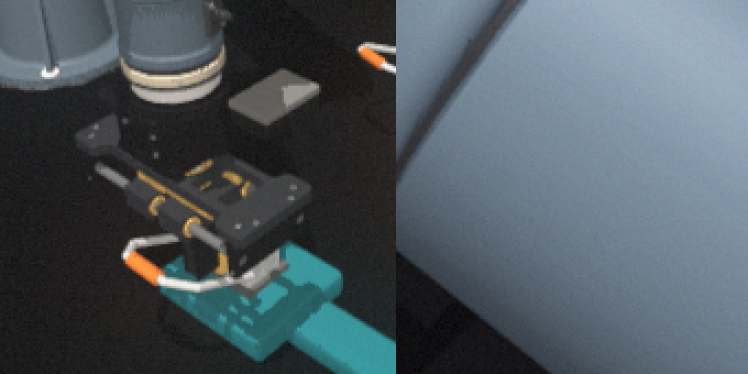

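The bar has moved 28 mm in +y with a 2.5 N push, so about 5 mm of the pin's travel is left. The ring is still leaning back. I'll push to the stop.

Emit:
{"name": "send_rows", "arguments": {"fingers": [0, 0, 0, 0, 0, 0], "dp": [[0, 2, 0], [0, 4, 0], [1, 6, 0], [1, 7, 0], [1, 8, 0], [1, 8, 0]], "turn": [[0, 0, 0], [0, 0, 0], [0, 0, 0], [0, 0, 0], [0, 0, 0], [0, 0, 0]]}}

```text
time_s: 4.6
position: [0.505, -0.2453, 0.0661]
tcp_rot: [[-0.001, 0.086, 0.996], [-0.007, 0.996, -0.086], [-1.0, -0.007, -0.0]]
force: [-3.6, -13.7, -0.5]
opening: 0.008
```

There was a firm stop at 13.7 N, and the TCP stand y of about -0.0455 minus an 11 mm half-thickness matches home. I'll back off and lift out.

Emit:
{"name": "send_rows", "arguments": {"fingers": [0, 0, 0, 0, 0, 0, 0, 0, 0, 0], "dp": [[-1, -12, 0], [-1, -14, 0], [-1, -14, 20], [-1, -14, 55], [-1, -14, 90], [-1, -14, 125], [-1, -14, 140], [-4, -50, 140], [-8, -90, 140], [-11, -130, 140]], "turn": [[0, 0, 0], [0, 0, 0], [0, 0, 0], [0, 0, 0], [0, 0, 0], [0, 0, 0], [0, 0, 0], [0, 0, 0], [0, 0, 0], [0, 0, 0]]}}

```text
time_s: 5.43
position: [0.4938, -0.3743, 0.2064]
tcp_rot: [[-0.001, 0.084, 0.996], [-0.005, 0.996, -0.084], [-1.0, -0.005, -0.001]]
force: [0.3, -0.1, 0.7]
opening: 0.005
```

```bash
python3 look.py 3
```

```text
5.4333 [ 0.4938 -0.3743  0.2064] [ 0.3 -0.1  0.7]
scene orange 118 [ 0.5023 -0.3015  0.11  ] [ 0.485 -0.305  0.102] [ 0.519 -0.293  0.113]
scene brass 179 [ 0.511  -0.2326  0.0762] [ 0.493 -0.236  0.055] [ 0.531 -0.161  0.096]
```

View pics/l3.png

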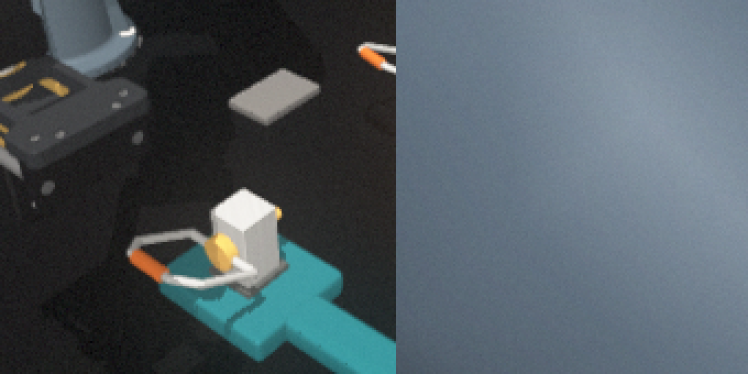

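The pin is home: its end shows beyond the post at (277,212) and the ring is still open. Now I'll tilt the tool about the stand's x so that its tip leans towards +y, and come down behind the bar.

Emit:
{"name": "send_rows", "arguments": {"fingers": [0, 0, 0, 0, 0, 0, 0, 0, 0], "dp": [[0, 0, 0], [0, 0, 0], [0, 0, 0], [0, 0, 0], [0, 0, 0], [0, 0, -20], [0, 3, -52], [0, 3, -52], [0, 3, -52]], "turn": [[0.12, -0.01, 0], [0.24, -0.02, 0], [0.36, -0.03, 0], [0.48, -0.04, 0], [0.6, -0.05, 0], [0.6, -0.05, 0], [0.6, -0.05, 0], [0.6, -0.05, 0], [0.6, -0.05, 0]]}}

```text
time_s: 6.28
position: [0.4928, -0.375, 0.1524]
tcp_rot: [[0.044, 0.079, 0.996], [0.562, 0.822, -0.09], [-0.826, 0.564, -0.008]]
force: [1.5, 1.0, 0.0]
opening: 0.003
```

Emit:
{"name": "send_rows", "arguments": {"fingers": [0, 0, 0, 0, 0, 0, 0], "dp": [[1, 14, -20], [3, 28, -40], [4, 40, -55], [5, 50, -68], [6, 57, -77], [6, 57, -77], [6, 57, -77]], "turn": [[0, 0, 0], [0, 0, 0], [0, 0, 0], [0, 0, 0], [0, 0, 0], [0, 0, 0], [0, 0, 0]]}}

```text
time_s: 6.87
position: [0.4996, -0.3179, 0.0766]
tcp_rot: [[0.045, 0.077, 0.996], [0.562, 0.822, -0.089], [-0.826, 0.564, -0.007]]
force: [0.4, -0.1, 0.4]
opening: 0.006
```

```bash
python3 look.py 4
python3 - <<'E'
import numpy as np
# arc path: TCP shift in stand (y,z) for theta
h=np.array([-.028,.070]);a=.6;n=np.array([np.cos(a),np.sin(a)]);d=np.array([np.sin(a),-np.cos(a)])
for th in np.arange(.5,2.31,.15):
    B=h+.08*np.array([-np.cos(th),np.sin(th)]);T=B-.017*n+.015*d
    print(round(th,2),(np.array([.509+.087*T[0],-.2+.996*T[0],T[1]])*1000).round())
E
```

```text
6.8667 [ 0.4996 -0.3179  0.0766] [ 0.4 -0.1  0.4]
scene orange 31 [ 0.5063 -0.3018  0.11  ] [ 0.488 -0.334  0.107] [ 0.532 -0.294  0.158]
scene brass 135 [ 0.5105 -0.2333  0.0726] [ 0.494 -0.236  0.055] [ 0.523 -0.161  0.085]
top brass 13 [ 0.5091 -0.1634  0.0749] [ 0.506 -0.174  0.069] [ 0.514 -0.16   0.078]
0.5 [ 500. -303.   86.]
0.65 [ 501. -297.   96.]
0.8 [ 501. -289.  105.]
0.95 [ 502. -280.  113.]
1.1 [ 503. -270.  119.]
1.25 [ 504. -259.  124.]
1.4 [ 505. -247.  127.]
1.55 [ 506. -235.  128.]
1.7 [ 507. -223.  127.]
1.85 [ 508. -211.  125.]
2.0 [ 509. -200.  121.]
2.15 [ 510. -190.  115.]
2.3 [ 511. -180.  108.]
```

View pics/l4.png

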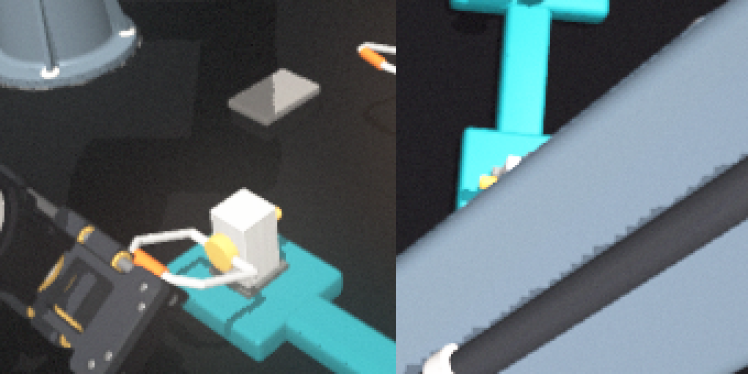

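The tool is behind and below the bar (about (150,262) in the left crop) and not touching it. I'll follow the arc up.

Emit:
{"name": "send_rows", "arguments": {"fingers": [0, 0, 0, 0, 0, 0, 0, 0, 0], "dp": [[0, 8, 5], [0, 15, 10], [1, 21, 19], [1, 29, 28], [2, 38, 36], [3, 48, 42], [4, 59, 47], [4, 59, 47], [4, 59, 47]], "turn": [[0, 0, 0], [0, 0, 0], [0, 0, 0], [0, 0, 0], [0, 0, 0], [0, 0, 0], [0, 0, 0], [0, 0, 0], [0, 0, 0]]}}

```text
time_s: 7.72
position: [0.5038, -0.2591, 0.1242]
tcp_rot: [[0.045, 0.076, 0.996], [0.56, 0.824, -0.089], [-0.827, 0.562, -0.006]]
force: [0.3, -0.2, -0.4]
opening: 0.005
```

```bash
python3 look.py 5
```

```text
7.7167 [ 0.5038 -0.2591  0.1242] [ 0.3 -0.2 -0.4]
scene brass 121 [ 0.5135 -0.2334  0.0734] [ 0.497 -0.235  0.055] [ 0.524 -0.161  0.086]
```

View pics/l5.png

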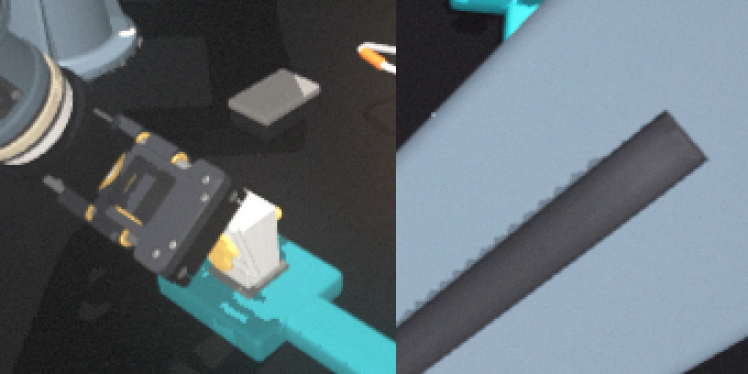

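The gripper hides the bar here, which is what I'd expect with it riding up ahead of the finger. Continuing over the top.

Emit:
{"name": "send_rows", "arguments": {"fingers": [0, 0, 0, 0, 0, 0, 0, 0, 0], "dp": [[1, 12, 3], [2, 24, 4], [3, 36, 4], [4, 48, 2], [5, 59, 2], [5, 64, 2], [5, 64, 2], [5, 64, 2], [5, 64, 2]], "turn": [[0, 0, 0], [0, 0, 0], [0, 0, 0], [0, 0, 0], [0, 0, 0], [0, 0, 0], [0, 0, 0], [0, 0, 0], [0, 0, 0]]}}

```text
time_s: 8.57
position: [0.5085, -0.1982, 0.1231]
tcp_rot: [[0.045, 0.078, 0.996], [0.554, 0.828, -0.089], [-0.831, 0.556, -0.006]]
force: [-1.2, -5.0, -10.0]
opening: 0.006
```

```bash
python3 look.py 6
```

```text
8.5667 [ 0.5085 -0.1982  0.1231] [ -1.2  -5.  -10. ]
scene brass 179 [ 0.5112 -0.2328  0.0755] [ 0.494 -0.235  0.056] [ 0.523 -0.16   0.086]
```

View pics/l6.png

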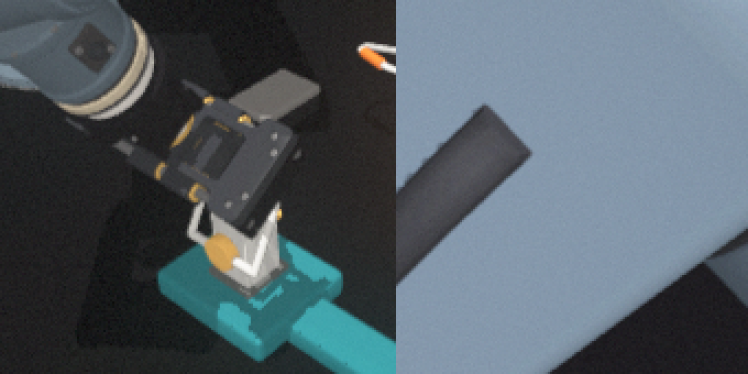

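The wires now lean forward at the post ((200,215) and (270,215) in the left crop), but there's a 10 N downward reaction on the tool. I want to see where the bar is before moving.

Run:
```python
from h import *
s=bot.read_state();print(np.round(s["force"],1),np.round(s["moment"],2))
c=dict(np.load("s6.npz"));P=cloud(c)
cv2.imwrite("pics/z6.png",cv2.convertScaleAbs(cv2.resize(c["img"][150:260,170:270],None,fx=6,fy=5.4,interpolation=3),alpha=2))
w=bot.capture("wrist");cv2.imwrite("pics/w6.png",w["img"])
```

```text
[ -1.3  -5.6 -11.2] [-2.3   0.23  0.05]
```

View pics/z6.png

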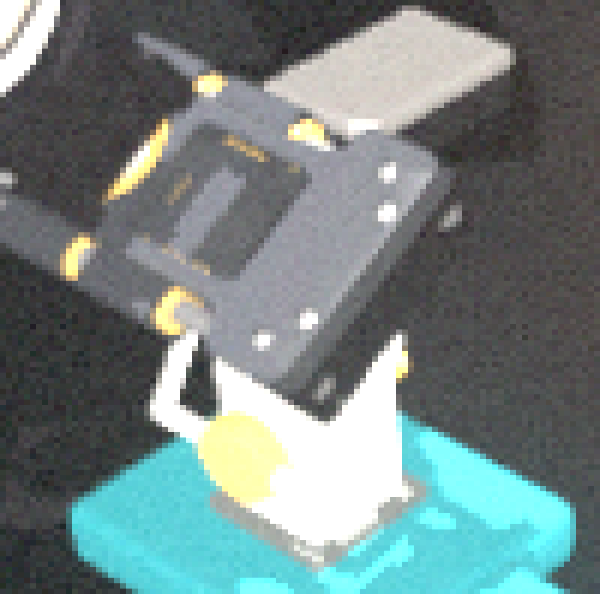

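View pics/w6.png

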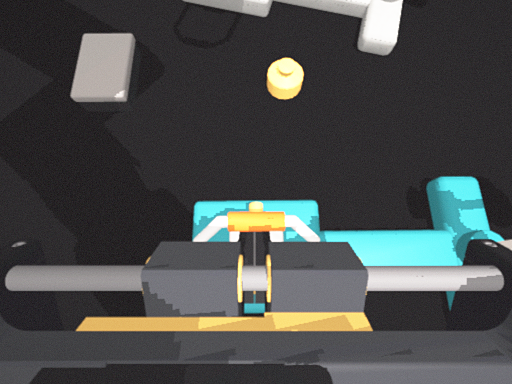

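The wrist view shows the orange bar at (256,221), lying across in front of the dark fingers. I'll measure it.

```bash
cat > wb.py <<'E'
from h import *
import sys
s=bot.read_state();w=bot.capture("wrist");P=cloud(w);he=np.array(w["hand_eye"])
if len(sys.argv)>1: cv2.imwrite(f"pics/{sys.argv[1]}.png",w["img"])
R=np.array(s["tcp_rot"]);T=P@he[:3,:3].T+he[:3,3];W=T@R.T+np.array(s["position"])
hsv=cv2.cvtColor(w["img"],cv2.COLOR_BGR2HSV);H,S,V=[hsv[...,i] for i in range(3)]
o=(H>4)&(H<17)&(S>150)&(w["z_map"]>0)&(abs(W[...,0]-.51)<.03)&(W[...,1]<-.05)&(W[...,2]>.05)
e=np.array([[.996,-.087],[.087,.996]])
q=W[o];print(s["time_s"],np.round(s["position"],4),np.round(s["force"],1))
if len(q):
    m=np.median(q,0);sy=np.r_[e@(m[:2]-[.509,-.2]),m[2]];print("bar surf world",m.round(4),"stand",sy.round(4),"theta",np.pi-np.arctan2(sy[2]-.07,sy[1]+.028),"tool",np.median(T[o],0).round(4),"r",np.hypot(sy[2]-.07,sy[1]+.028))
E
python3 wb.py
```

```text
8.7167 [ 0.5085 -0.1983  0.1232] [ -0.7  -5.7 -10.8]
bar surf world [ 0.512  -0.1943  0.1435] stand [0.0025 0.0059 0.1435] theta 2.003102415228195 tool [-0.0144  0.015   0.003 ] r 0.08096890119405482
```

The bar is about 2.0 rad along, with its radial push wedged by friction against the finger. I'll ease the finger back along its normal so the ring can snap over.

Emit:
{"name": "send_rows", "arguments": {"fingers": [0, 0, 0, 0], "dp": [[0, -1, -3], [0, -3, -6], [0, -4, -6], [0, -4, -6]], "turn": [[0, 0, 0], [0, 0, 0], [0, 0, 0], [0, 0, 0]]}}

```text
time_s: 9.1
position: [0.5085, -0.2017, 0.1175]
tcp_rot: [[0.045, 0.078, 0.996], [0.556, 0.826, -0.09], [-0.83, 0.558, -0.006]]
force: [-0.1, -0.3, 0.2]
opening: 0.004
```

```bash
python3 wb.py w7
```

```text
9.1 [ 0.5085 -0.2017  0.1175] [-0.1 -0.3  0.2]
bar surf world [ 0.5099 -0.1542  0.0703] stand [-0.0031  0.0456  0.0703] theta 3.137671137080227 tool [ 0.0656  0.0129 -0.0026] r 0.07364848889567688
```

View pics/w7.png

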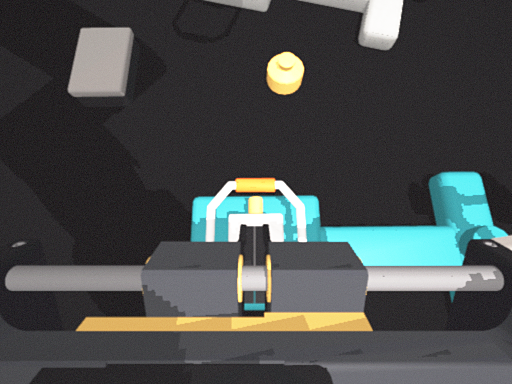

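It snapped shut: the bar is at (256,185), beyond the pin end at (256,205). Retracting back along the tool axis.

Emit:
{"name": "send_rows", "arguments": {"fingers": [0, 0, 0, 0, 0, 0, 0, 0, 0], "dp": [[-1, -10, 15], [-2, -25, 38], [-3, -45, 68], [-4, -65, 100], [-8, -95, 125], [-12, -130, 140], [-15, -160, 150], [-15, -160, 150], [-15, -160, 150]], "turn": [[0, 0, 0], [0, 0, 0], [0, 0, 0], [0, 0, 0], [0, 0, 0], [0, 0, 0], [0, 0, 0], [0, 0, 0], [0, 0, 0]]}}

```text
time_s: 9.9
position: [0.4934, -0.3632, 0.2682]
tcp_rot: [[0.047, 0.079, 0.996], [0.555, 0.827, -0.092], [-0.831, 0.557, -0.005]]
force: [0.2, -0.0, -0.7]
opening: 0.005
```

```bash
python3 look.py 8
python3 - <<'E'
from h import *
for t in("s1","s8"):
    c=dict(np.load(t+".npz"));P=cloud(c);hsv=cv2.cvtColor(c["img"],cv2.COLOR_BGR2HSV);H,S,V=[hsv[...,i] for i in range(3)]
    q=P[(c["z_map"]>0)&(H>4)&(H<17)&(S>150)&(P[...,2]>.09)&(P[...,1]>.03)&(P[...,1]<.1)&(abs(P[...,0]-.465)<.04)];print(t,"grey bar",len(q),np.median(q,0).round(4))
E
```

```text
9.9 [ 0.4934 -0.3632  0.2682] [ 0.2 -0.  -0.7]
scene orange 80 [ 0.5156 -0.1514  0.0714] [ 0.496 -0.156  0.064] [ 0.532 -0.143  0.075]
scene brass 201 [ 0.5108 -0.2323  0.0747] [ 0.494 -0.235  0.054] [ 0.531 -0.145  0.096]
top orange 3 [ 0.5267 -0.1434  0.0709] [ 0.506 -0.143  0.069] [ 0.529 -0.142  0.071]
top brass 111 [ 0.5098 -0.1491  0.0736] [ 0.497 -0.178  0.069] [ 0.529 -0.141  0.077]
s1 grey bar 53 [0.4656 0.0599 0.1065]
s8 grey bar 53 [0.4652 0.0597 0.1063]
```

View pics/l8.png

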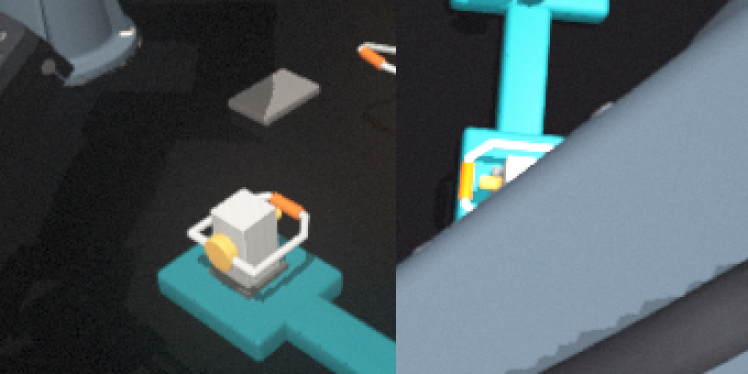

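The ring is closed level around the pin's end (bar at (287,205) in the left crop), the head is still home, and the tool is clear. The grey bar hasn't moved.

```bash
python3 -c "
from rig import bot
print(bot.hand_in())"
```

```text
the job is handed in; nothing more can be done
None
```

The teal stand is locked: its pin is fully home and its ring has snapped closed around the pin's far end. I handed the job in at about 10 s of the 45 s allowed.

- **Pin:** I pushed the head with the shut fingers until it met the firm stop, at about 14 N. Afterwards the head's back face measured y ≈ -0.235 m, against about -0.234 m expected for home, with the ring still open.
- **Ring:** I tilted the tool 34° and pushed the bar up and over the post. It wedged against the finger at about 2.0 rad, with roughly 11 N on the tool. Backing off a few millimetres freed it and it snapped shut.
- **Last checks:**
    - The ring was level beyond the pin's end, about 3.14 rad, at pin height.
    - The grey bar had moved under 1 mm.
    - The arm was clear, with no contact force.

None of the final checks failed or disagreed. The hand-in itself reports no verdict.

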